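Push the sticky tin through the scrap bin's swing flap

ROBOT

A 6-joint arm with a two-finger parallel gripper is mounted at the origin on the work surface. World frame = base frame: x ahead of the robot, y to its left, z up, the work surface at z = 0. Lengths are in m, angles in rad, forces in N, time in s.
With the tool pointing down it reaches from about 0.35 to 0.975 m from the base axis. Payload 4.9 kg.
Tool frame: the origin (TCP) lies midway between the tips of the shut fingers; the grasp point (between the pads) lies 19 mm behind it; z points along the fingers, y is the direction in which the jaws open and shut (so a half turn about z gives the same grasp; the last joint's range is limited). The gripper opens to 85 mm and grips with 20 to 120 N. Pads are 22 mm wide; open, the fingers measure 114 mm over their backs; the gripper's body (76 mm by 85 mm) begins 54 mm behind the grasp point. The pads swing forward as they close: fully open they stand 13 mm farther back than shut.
Start: joints at [-1.289, 0.053, 1.613, -0, 1.476, -0.119], TCP at [0.244, -0.575, 0.231] pointing down, gripper open.
Joint ranges: [-3.01, 3.01], [-1.01, 2.22], [0.06, 2.58], [-1.02, 4.17], [0.09, 2.62], [-3.14, 3.14]. Speed limits (rad/s): [2.57, 2.57, 3.14, 3.14, 3.14, 3.14].

INTERFACE

Orientations are given as a unit quaternion [w, x, y, z].
In Python, from plant import state, grab_frame, camera_params, job_done, boxes_of gives the robot as it stands.
- The arm moves only by the tool step_arm, never from a script. Its argument "steps" is a list of rows, each a list of 4 numbers: the shift along the tool's x, y, z in mm, then the turn about the tool's z in degrees. A call has 1 to 8 rows; each row shifts and turns the pose as measured when the row begins, along the tool's axes as they then stand; what a row does not reach is not made up. A row lasts 1/10 s, in which the tool goes at most 50 mm and 8.59 degrees, less where a joint would pass 70% of its speed; a pose out of reach is approached as far as the arm can. A call is refused whole if a number of a shift passes 50 or a number of a turn 8.59, either way. A call with a gripper value outside its range is refused whole. "claw" is the opening in per cent of the stroke, from 0 (shut) to 100 (fully open), set as the call begins (left out, the last holds). The fingers move at their own pace and stop on an object; the grip force is fixed at half the most. Time passes only in rows, so rows that do not move let the fingers close. It gives the time, the measured TCP pose, the force and the opening at its end, in the units of the state.
- state(): the state, without advancing time (a new reading comes with each control period).
- grab_frame(name): name is "scene" or "top" or "wrist"; returns (picture, depth): 480x640x3 uint8, red, green, blue; 480x640 float32, m along the optical axis (not along the pixel's ray), 0 where there is no reading.
- camera_params(name): a dict with "mtx" (3x3 intrinsics, pixels), "extrinsics" (4x4, takes a point from camera to world coordinates); the wrist camera has in their place "T_tool_cam" (4x4, takes a point from camera to tool coordinates, whose origin is the TCP and whose axes are the flange's). Camera axes: x right, y down, z forward; pixel columns grow to the right and rows downward; lengths in m; the calibration is good to about 2 mm. A picture is of the moment at which its call begins: read the wrist's pose just before it. camera_params takes no time and is no camera call.
- job_done(): hands the job in, once; it reports no verdict.
Trained networks look in the newest picture that a camera, given by its name, has taken for a name from the list of things; names that differ only in an ending like _2 or _b are one class to them, and where a whole thing is asked for, a point or a joint stands for the part that bears it (a point fixed in the world has none). Each returns a list of dicts, best first, with "p" (0 to 1); they miss things now and then, are a little off and sometimes report something else, mostly with a low value. They report only what shows in the picture. A call takes as long as a camera call.
- boxes_of(camera, label): "box" ([left, top, width, height] in pixels, round what is visible of it).
The state is a dict: "time": time; "joint_pos": joint angles; "joint_vel": joint speeds; "joint_efforts": joint torques, N m; "tool_pos": TCP position; "tool_rot": TCP orientation; "contact_force": force on the tool from outside, world axes, zero at the start; "ft_torque": the same for the moment, N m; "gripper_width": opening from 0.0 (shut) to 1.0 (fully open).
Only numpy, scipy, OpenCV 4.12 (cv2) and the standard library are available. Lean on these libraries where they do the work, as an engineer would, in place of code of your own. Each camera call takes 0.05 s, during which the arm holds its last target. There are 200 camera calls.

TASK

Clear the empty tomato tin into the scrap bin: swing the green self-closing flap inward with one finger and keep holding it open while the other finger pushes the tin along the tiled step, through the opening and over the edge into the bin; then take the hand away so that the flap falls shut behind it. The tin is sticky, so the flap must not bump or lean on it, and the tin is only pushed along the step, never pinched or lifted. Leave the mortar, the tea glass and the spice jar standing where they are.

Things in the scene. Friction and masses are not known exactly. Their poses are not given: they have to be found in the camera images.
- bin: Fixed unit: white-tiled loading step, scrap bin behind it. Origin on the ledge (z = 0) under the shut flap; x = push direction (step into bin), y = left seen along x, z up. The step's flat top is 80 mm above the origin, x = -186 to +4 mm, y = -120 to +120 mm; at x = +4 mm it ends in a sheer edge and the bin begins.
- bin_in (a point): Centre of the bin's floor: x = 66, y = 0, z = 6 mm in the bin's frame. Bin inside: x = 4 to 128 mm, y = -58 to +58 mm, open above, wall tops at z = 126 mm.
- opening (a point): Middle of the opening's sill: x = 0, y = +2, z = 80 mm in the bin's frame. A blue guard wall 6 mm thick stands on the step along x = 0, y = -120 to +120 mm, top at z = 126 mm, with this gap from y = -48 to +52 mm, open above, closed only by the flap.
- flap (a joint): Green flap with a yellow stripe, rad: 0 shut (in the plane x = 0 of the bin), grows to 1.75 as it swings into the bin about an upright hinge at its left (+y) end. A spring shuts it in under a second: 0.03 N m at 0, plus 0.05 N m per rad (about 1.5 N at 60 mm from the hinge, well open). Blade 94 mm long (1 to 95 mm from the hinge), 4 mm thick, 4 to 45 mm above the step.
- flap_hinge (a point): The flap's hinge axis at the height of the step's top: x = 0, y = +50 mm, z = 80 mm in the bin's frame.
- flap_edge (a point): The middle of the flap's free end, 95 mm from the hinge axis and 25 mm above the step's top; it moves with the flap.
- tin_mid (a point): The centre of the small red tin with a yellow band (upright cylinder, 50 mm diameter, 38 mm high, about 35 g), standing on the step before the flap, 19 mm above the step's top, 90 to 140 mm before the flap and 15 to 55 mm to the right (-y) of the bin's centre line.
- mortar: Small steel mortar, 52 mm wide, 46 mm high, standing on the step; origin at the centre of its underside. Leave alone.
- glass: Amber tea glass, 46 mm wide, 55 mm high, standing on the step; origin at the centre of its underside. Leave alone.
- spice: Spice jar with an orange cap, 40 mm wide, 55 mm high, standing on the step; origin at the centre of its underside. Leave alone.

How it is judged:
By the outcome, as a careful person would: the job done as asked, in the order asked, and still so for the second after the job is handed in, with the robot touching nothing.
It also fails if it takes over 38 s, if anything falls off the work surface, if the arm or the gripper's body presses on something with over 40 N, if the wrist force passes 120 N, or if a joint passes its speed limit or range.

## Working session

There is one attempt and no reset: what is moved stays moved. The work goes in short steps, Python scripts to look and compute and a tool call to move; the robot and the scene stay as the last step left them, time stands still between calls to the robot, and variables do not carry over. Pictures are saved under pics/ and viewed, about 8 in all and at most 12, crops included, and the job is handed in when it is done.

Besides the shell and the picture viewer there is one more tool, called after "Emit:" by a JSON object that holds its "fn" and its "kwargs". step_arm: Moves the arm, as the interface text tells. Its arguments: {"type":"object","properties":{"steps":{"type":"array"},"claw":{"type":"number"}},"required":["steps"]}

```bash
mkdir -p pics
python3 - <<'E'
from plant import *
import cv2,numpy as np
s=state();print(s['time'],s['tool_pos'],s['tool_rot'],s['gripper_width'])
for n in("top","scene"):
    im,d=grab_frame(n);cv2.imwrite(f'pics/{n}0.png',im[:,:,::-1]);np.savez(f'{n}0.npz',im=im,d=d)
    p=camera_params(n);K=np.array(p['mtx']);T=np.array(p['extrinsics']);print(n,K.tolist(),T.round(3).tolist())
    if n=="top":
      for l in("tin_mid","flap","mortar","glass","spice","bin"):
        for b in boxes_of(n,l)[:2]:
            x,y,w,h=b['box'];u,v=x+w/2,y+h/2;z=d[int(v),int(u)]
            P=T@np.r_[np.linalg.inv(K)@[u,v,1]*z,1];print(l,round(b['p'],2),np.round(b['box']),P[:3].round(3))
print(camera_params('wrist'))
print(state()['time'])
E
```

```text
0.0 [ 0.2436747  -0.57488235  0.23007521] [-1.00253106e-03  9.79984592e-01  1.99070807e-01 -8.69994463e-05] 1.0026181469056261
top [[595.7245394814489, 0.0, 321.2163287062472], [0.0, 595.7245394814489, 233.75019729187278], [0.0, 0.0, 1.0]] [[-0.008, -0.997, 0.073, 0.533], [-1.0, 0.007, -0.007, 0.021], [0.006, -0.073, -0.997, 0.879], [0.0, 0.0, 0.0, 1.0]]
tin_mid 0.78 [283. 256.  38.  41.] [0.536 0.04  0.117]
flap 0.82 [225. 196.  71.  12.] [0.63  0.094 0.119]
mortar 0.61 [169. 277.  39.  42.] [0.509 0.183 0.125]
glass 0.71 [318. 210.  35.  30.] [ 0.604 -0.003  0.083]
glass 0.5 [168.  96. 190. 250.] [0.61  0.094 0.08 ]
spice 0.77 [175. 222.  41.  29.] [0.585 0.173 0.134]
bin 0.96 [170.  95. 186. 249.] [0.612 0.093 0.08 ]
scene [[526.5664376426038, 0.0, 321.90960203472764], [0.0, 526.5664376426038, 241.71581611459126], [0.0, 0.0, 1.0]] [[-0.335, 0.799, -0.499, 0.908], [0.942, 0.285, -0.176, 0.161], [0.002, -0.529, -0.848, 0.655], [0.0, 0.0, 0.0, 1.0]]
{'mtx': array([[366.87488254,   0.        , 320.90220688],
       [  0.        , 366.87488254, 240.89881918],
       [  0.        ,   0.        ,   1.        ]]), 'T_tool_cam': array([[-5.07905595e-04, -9.61094770e-01, -2.76218364e-01,
         7.02341595e-02],
       [ 9.99999520e-01, -2.56729034e-04, -9.45499841e-04,
        -2.83149194e-04],
       [ 8.37801678e-04, -2.76218712e-01,  9.61094439e-01,
        -1.43042104e-01],
       [ 0.00000000e+00,  0.00000000e+00,  0.00000000e+00,
         1.00000000e+00]])}
0.4
```

View pics/top0.png

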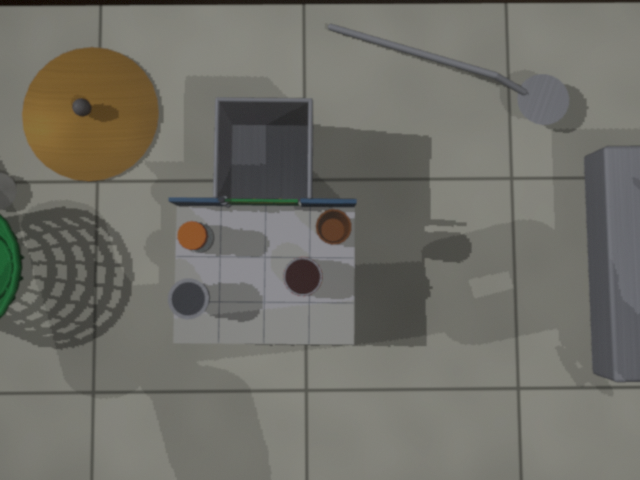

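View pics/scene0.png

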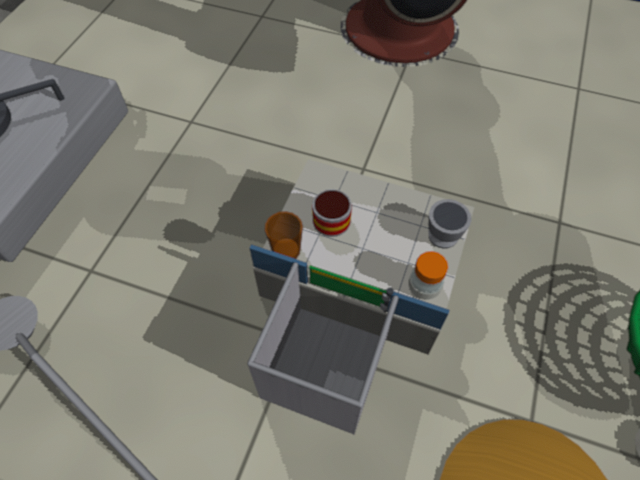

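The top view shows the tin at about (302,276), with the shut flap spanning (225–296, 202). The glass is at (333,227), near the right side of the tin's path. The spice jar (192,236) and mortar (188,298) are far to the left. Next I'll get exact poses from colour and depth.

```bash
cat > h.py <<'E'
from plant import *
import cv2,numpy as np
def cloud(n,im,d):
    p=camera_params(n);K=np.array(p['mtx'])
    if n=='wrist':
        from scipy.spatial.transform import Rotation as R
        s=state();q=s['tool_rot'];W=np.eye(4);W[:3,:3]=R.from_quat(np.r_[q[1:],q[0]]).as_matrix();W[:3,3]=s['tool_pos'];T=W@p['T_tool_cam']
    else:T=np.array(p['extrinsics'])
    v,u=np.mgrid[:480,:640];P=np.stack([(u-K[0,2])/K[0,0]*d,(v-K[1,2])/K[1,1]*d,d],-1)
    return P@T[:3,:3].T+T[:3,3]
E
python3 - <<'E'
from h import *
for n in('top','scene'):
    f=np.load(n+'0.npz');im,d=f['im'],f['d'];P=cloud(n,im,d);hsv=cv2.cvtColor(im,cv2.COLOR_RGB2HSV)
    ok=(d>0)&(abs(P[...,0]-.6)<.2)&(abs(P[...,1]-.09)<.16)
    H,S,V=[hsv[...,i].astype(int) for i in range(3)]
    bl=ok&(H>98)&(H<115)&(S>110)&(P[...,2]>.118); gr=ok&(H>50)&(H<80)&(S>120)&(P[...,2]>.115)
    for nm,m in(('blue',bl),('green',gr)):
        q=P[m];c=q.mean(0);w,v=np.linalg.eigh(np.cov(q[:,:2].T));a=v[:,1]*np.sign(v[1,1]);t=(q[:,:2]-c[:2])@a
        print(n,nm,len(q),c.round(4),'dir deg',np.degrees(np.arctan2(-a[0],a[1])).round(2),'ext',t.min().round(4),t.max().round(4),'z',np.percentile(q[:,2],[5,95]).round(4), (c[:2]+a*t.min()).round(4),(c[:2]+a*t.max()).round(4))
    st=ok&(abs(P[...,2]-.08)<.004)&(S<60)
    q=P[st][:,:2].astype(np.float32);print('step',cv2.minAreaRect(q*1000),P[st][:,2].mean())
    for nm,c,z,r in(('tin',(.536,.04),.118,.03),('glass',(.604,-.003),.135,.028),('spice',(.585,.173),.135,.028)):
        m=(d>0)&(np.hypot(P[...,0]-c[0],P[...,1]-c[1])<r+.015)&(abs(P[...,2]-z)<.006)
        q=P[m][:,:2].astype(np.float32)*1000
        if len(q)>5:print(n,nm,len(q),cv2.minEnclosingCircle(q),np.median(P[m][:,2]))
E
```

```text
top blue 99 [0.6305 0.0054 0.126 ] dir deg -1.27 ext -0.0321 0.0343 z [0.1238 0.128 ] [ 0.6298 -0.0266] [0.6312 0.0397]
top green 130 [0.6323 0.0884 0.1249] dir deg -1.46 ext -0.0412 0.0416 z [0.1226 0.1271] [0.6312 0.0472] [0.6334 0.13  ]
step ((604.4863891601562, 90.83809661865234), (240.26385498046875, 315.0318298339844), 89.29322052001953) 0.07977214329472088
top tin 1207 ((535.629150390625, 39.73565673828125), 25.18509292602539) 0.11815346331839838
top glass 295 ((604.8318481445312, -2.7180087566375732), 30.26888084411621) 0.13435912360400237
top spice 675 ((588.2678833007812, 178.0454559326172), 18.3797550201416) 0.13457227686828976
scene blue 652 [0.634  0.0944 0.1239] dir deg -1.06 ext -0.1202 0.1158 z [0.1188 0.1269] [ 0.6318 -0.0258] [0.6362 0.2102]
scene green 199 [0.6333 0.0931 0.1241] dir deg -1.03 ext -0.0444 0.0463 z [0.1224 0.126 ] [0.6325 0.0487] [0.6341 0.1394]
step ((604.769775390625, 91.73477935791016), (240.43052673339844, 320.6394348144531), 88.95501708984375) 0.07968505304608013
scene tin 1078 ((535.130126953125, 41.97256088256836), 25.79715919494629) 0.117968598877778
scene glass 399 ((596.6280517578125, 2.1289849281311035), 23.60638427734375) 0.13383715721529477
scene spice 761 ((588.2910766601562, 179.63844299316406), 18.64662742614746) 0.13444890863899628
```

Emit:
{"fn": "step_arm", "kwargs": {"steps": [[46,-5,0,-5.8],[46,-5,0,-5.8],[46,-5,0,-5.8],[46,-5,0,-5.8],[46,-5,0,-5.8],[46,-5,0,-5.8],[46,-5,0,-5.8],[46,-5,0,-5.8]], "claw": 100}}

```text
time: 1.2
tool_pos: [0.4805, -0.2958, 0.231]
tool_rot: [0.002, 0.816, 0.578, -0.0]
contact_force: [1.7, -0.6, 0.4]
gripper_width: 1.002
```

```bash
cat > t.py <<'E'
from h import *
import sys
s=state();q=s['tool_rot'];w,x,y,z=q
ty=np.array([2*(x*y-w*z),1-2*(x*x+z*z)]);tx=np.array([1-2*(y*y+z*z),2*(x*y+w*z)])
t=np.array([float(a) for a in sys.argv[1:4]]);p=np.array(s['tool_pos']);e=t-p
B=np.array([.6325,.0915]);r=p[:2]-B;c,sn=np.cos(-.0192),np.sin(-.0192)
print('t',s['time'],'p',p.round(4),'yaw_y',np.degrees(np.arctan2(ty[1],ty[0])).round(2),'tilt',np.round([w,z],4),'j',np.round(s['joint_pos'],2),'F',np.round(s['contact_force'],2))
print('bin xy mm',np.round([(c*r[0]+sn*r[1])*1e3,(-sn*r[0]+c*r[1])*1e3],1),'tool shift mm',np.round([e[:2]@tx*1e3,e[:2]@ty*1e3,-e[2]*1e3],1))
E
python3 t.py .5355 .041 .231
```

```text
t 1.2 p [ 0.4805 -0.2958  0.231 ] yaw_y -19.43 tilt [ 0.0016 -0.0002] j [-0.68 -0.09  1.76 -0.    1.47 -0.34] F [ 1.69 -0.6   0.38]
bin xy mm [-144.5 -390.1] tool shift mm [335.9 -60.2   0. ]
```

Emit:
{"fn": "step_arm", "kwargs": {"steps": [[42,-7,0,-5],[42,-4,0,-5],[42,0,0,-5],[42,4,0,-5],[42,7,0,-5],[41,11,0,-5],[40,14,0,-5],[38,18,0,-5]]}}

```text
time: 2.0
tool_pos: [0.5325, 0.0535, 0.2319]
tool_rot: [0.004, 0.557, 0.831, 0.0]
contact_force: [0.8, -0.7, 1.0]
gripper_width: 0.998
```

```bash
python3 t.py .5355 .041 .14
python3 - <<'E'
from h import *
im,d=grab_frame('wrist');P=cloud('wrist',im,d)
cv2.imwrite('pics/w1.png',im[:,:,::-1])
m=(d>0)&(abs(P[...,2]-.118)<.005)&(np.hypot(P[...,0]-.5355,P[...,1]-.041)<.04)
print(cv2.minEnclosingCircle(P[m][:,:2].astype(np.float32)*1000),m.sum(),np.median(P[m][:,2]))
b=boxes_of('wrist','tin_mid');print(b[:1])
E
```

```text
t 2.0 p [0.5325 0.0535 0.2319] yaw_y 22.34 tilt [0.004  0.0004] j [-0.04 -0.17  1.82 -0.    1.48 -0.43] F [ 0.75 -0.71  0.95]
bin xy mm [-99.3 -39.9] tool shift mm [-12.7  -2.   91.9]
((534.33447265625, 48.825416564941406), 25.137693405151367) 3488 0.11857509710104192
[{'box': [284.0, 209.7, 66.3, 72.0], 'p': 0.78}]
```

View pics/w1.png

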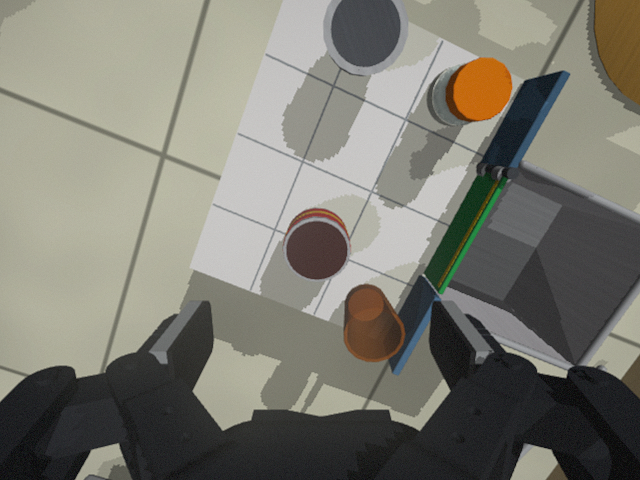

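The wrist view shows the tin at (317,245) between the fingers' axes, with the glass at (372,322). The tin's y disagrees by 8 mm because the arm was still settling. I'll correct, settle and re-measure.

Emit:
{"fn": "step_arm", "kwargs": {"steps": [[-6,-2,35,1],[-6,0,25,0.3],[0,0,0,0],[0,0,0,0]]}}

```text
time: 2.5
tool_pos: [0.5369, 0.0435, 0.1728]
tool_rot: [0.005, 0.565, 0.825, 0.002]
contact_force: [0.0, -0.8, 0.8]
gripper_width: 1.003
```

```bash
python3 t.py .5355 .041 .078
python3 - <<'E'
from h import *
im,d=grab_frame('wrist');P=cloud('wrist',im,d)
def circ(c,z,r):
    m=(d>0)&(abs(P[...,2]-z)<.005)&(np.hypot(P[...,0]-c[0],P[...,1]-c[1])<r)
    return cv2.minEnclosingCircle(P[m][:,:2].astype(np.float32)*1000),m.sum(),np.median(P[m][:,2])
print(circ((.5355,.043),.118,.04))
hsv=cv2.cvtColor(im,cv2.COLOR_RGB2HSV);H,S=hsv[...,0],hsv[...,1]
g=(H>50)&(H<80)&(S>120)&(P[...,2]>.12)&(abs(P[...,0]-.63)<.05)
q=P[g];print('green',len(q),q.mean(0).round(4),q[:,:2].min(0),q[:,:2].max(0))
E
```

```text
t 2.5 p [0.5369 0.0435 0.1728] yaw_y 21.22 tilt [0.0054 0.0015] j [-0.06 -0.12  1.88 -0.    1.37 -0.43] F [ 0.02 -0.83  0.81]
bin xy mm [-94.7 -49.9] tool shift mm [-1.8 -2.2 94.8]
(((533.85888671875, 42.438236236572266), 25.2291202545166), np.int64(5710), np.float64(0.11859247905046943))
green 1385 [0.6299 0.0961 0.1277] [0.58646904 0.04774964] [0.63450029 0.14075088]
```

Emit:
{"fn": "step_arm", "kwargs": {"steps": [[-1,-2,35,0],[0,0,35,0],[0,0,20,0],[0,0,3,0],[0,0,0,0]]}}

```text
time: 3.05
tool_pos: [0.5433, 0.0395, 0.0878]
tool_rot: [0.013, 0.566, 0.824, 0.006]
contact_force: [0.5, 0.1, -0.3]
gripper_width: 0.998
```

```bash
python3 t.py .5345 .0415 .078
```

```text
t 3.05 p [0.5433 0.0395 0.0878] yaw_y 21.07 tilt [0.0127 0.0057] j [-0.06 -0.02  1.94 -0.    1.2  -0.43] F [ 0.45  0.09 -0.25]
bin xy mm [-88.2 -53.7] tool shift mm [ 5.  -7.5  9.8]
```

Emit:
{"fn": "step_arm", "kwargs": {"steps": [[3,-2,6,0],[3,-2,5,0],[0,0,2,0],[0,0,0,0]]}}

```text
time: 3.45
tool_pos: [0.5408, 0.0438, 0.0793]
tool_rot: [0.016, 0.566, 0.824, 0.008]
contact_force: [0.4, 0.1, 0.4]
gripper_width: 1.0
```

```bash
python3 t.py .5345 .0415 .078
python3 - <<'E'
from h import *
im,d=grab_frame('wrist');cv2.imwrite('pics/w2.png',im[:,:,::-1])
E
```

```text
t 3.45 p [0.5408 0.0438 0.0793] yaw_y 21.06 tilt [0.0164 0.008 ] j [-0.05 -0.02  1.95 -0.    1.17 -0.42] F [0.45 0.11 0.4 ]
bin xy mm [-90.8 -49.5] tool shift mm [ 0.1 -6.7  1.3]
```

View pics/w2.png

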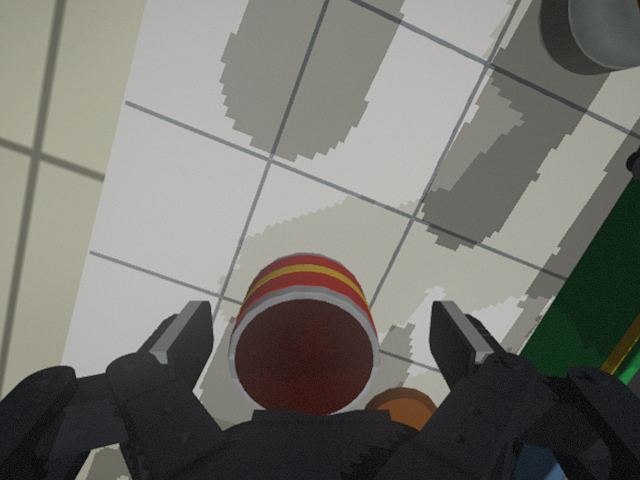

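The wrist view shows the tin (305,345) upright between the pads, with a gap of about 12 mm to the rear (left) pad and more to the front one. Ready to push.

Emit:
{"fn": "step_arm", "kwargs": {"steps": [[0,8,1,0],[0,8,0,0],[0,8,0,0],[0,8,0,0],[0,0,0,0]]}}

```text
time: 4.0
tool_pos: [0.5746, 0.0564, 0.0805]
tool_rot: [0.017, 0.566, 0.824, 0.009]
contact_force: [0.3, -0.2, -0.0]
gripper_width: 0.998
```

```bash
python3 t.py .6605 .0890 .078
python3 - <<'E'
from h import *
im,d=grab_frame('wrist');cv2.imwrite('pics/w3.png',im[:,:,::-1])
im,d=grab_frame('scene');cv2.imwrite('pics/s3.png',cv2.resize(im[130:380,200:500,::-1],None,fx=2,fy=2))
E
```

```text
t 4.0 p [0.5746 0.0564 0.0805] yaw_y 21.07 tilt [0.0174 0.0087] j [-0.03  0.06  1.87 -0.    1.17 -0.39] F [ 0.28 -0.18 -0.  ]
bin xy mm [-57.2 -36.2] tool shift mm [-0.4 91.8  2.5]
```

View pics/w3.png

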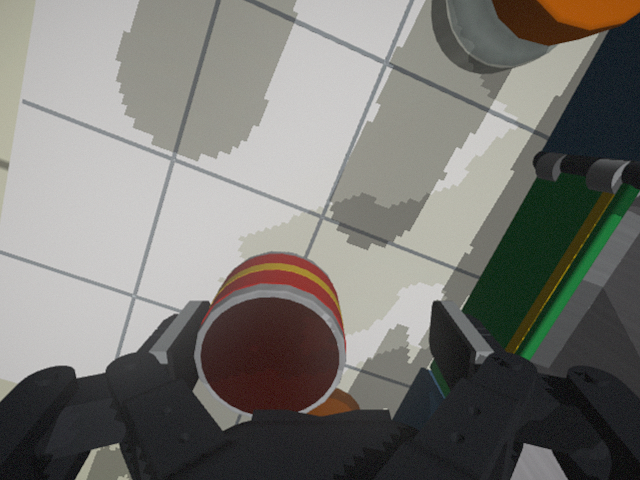

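The tin is now on the rear pad at (270,350), and the lead finger is just at the flap, well clear of the wall and glass. Continuing.

Emit:
{"fn": "step_arm", "kwargs": {"steps": [[0,8,1,0],[0,8,1,0],[0,8,0,0],[0,8,0,0],[0,8,0,0],[0,0,0,0]]}}

```text
time: 4.7
tool_pos: [0.6126, 0.0713, 0.0781]
tool_rot: [0.016, 0.566, 0.824, 0.007]
contact_force: [-1.2, 0.2, 0.5]
gripper_width: 1.003
```

```bash
python3 t.py .6605 .0890 .078
python3 - <<'E'
from h import *
im,d=grab_frame('wrist');cv2.imwrite('pics/w4.png',im[:,:,::-1])
E
```

```text
t 4.7 p [0.6126 0.0713 0.0781] yaw_y 21.04 tilt [0.0155 0.0069] j [-0.    0.15  1.77 -0.01  1.18 -0.37] F [-1.17  0.19  0.46]
bin xy mm [-19.5 -20.6] tool shift mm [-0.6 51.1  0.1]
```

View pics/w4.png

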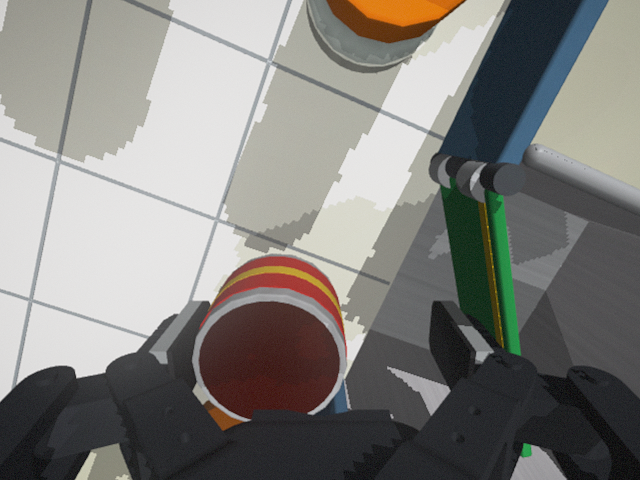

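The flap is swinging open, held by the lead finger (470,350). The tin keeps its place on the pad at (270,352), and the opening's right end is clear of it.

Emit:
{"fn": "step_arm", "kwargs": {"steps": [[0,8,0,0],[0,8,0,0],[0,8,0,0],[0,8,0,0],[0,0,0,0]]}}

```text
time: 5.25
tool_pos: [0.6439, 0.0834, 0.0784]
tool_rot: [0.015, 0.566, 0.824, 0.006]
contact_force: [-1.0, -1.8, 0.0]
gripper_width: 1.001
```

```bash
python3 t.py .6605 .0890 .078
python3 - <<'E'
from h import *
im,d=grab_frame('wrist');cv2.imwrite('pics/w5.png',im[:,:,::-1])
E
```

```text
t 5.25 p [0.6439 0.0834 0.0784] yaw_y 21.03 tilt [0.0149 0.0062] j [ 0.02  0.22  1.69 -0.01  1.19 -0.35] F [-0.95 -1.79  0.02]
bin xy mm [11.5 -7.9] tool shift mm [-0.8 17.5  0.4]
```

View pics/w5.png

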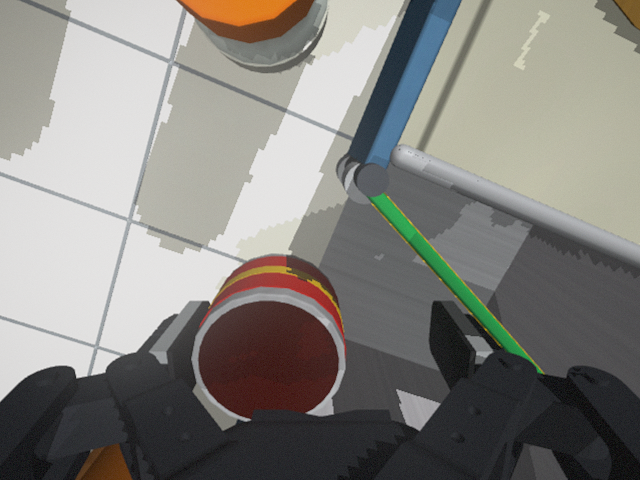

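The flap is wide open and the tin (268,355) is half over the edge. About 23 mm more will tip it in.

Emit:
{"fn": "step_arm", "kwargs": {"steps": [[0,8,0,0],[0,8,0,0],[0,7,0,0],[0,0,0,0],[0,0,0,0]]}}

```text
time: 5.8
tool_pos: [0.6674, 0.092, 0.0794]
tool_rot: [0.015, 0.566, 0.824, 0.006]
contact_force: [-0.7, -1.8, -0.1]
gripper_width: 0.995
```

```bash
python3 t.py .6605 .0890 .078
python3 - <<'E'
from h import *
im,d=grab_frame('wrist');im2,_=grab_frame('scene')
cv2.imwrite('pics/w6.png',np.hstack([im[100:480,150:550,::-1],cv2.resize(im2[130:440,180:500,::-1],(392,380))]))
E
```

```text
t 5.8 p [0.6674 0.092  0.0794] yaw_y 21.0 tilt [0.0154 0.0063] j [ 0.03  0.27  1.63 -0.01  1.21 -0.33] F [-0.68 -1.83 -0.06]
bin xy mm [34.9  1.2] tool shift mm [-0.3 -7.5  1.4]
```

View pics/w6.png

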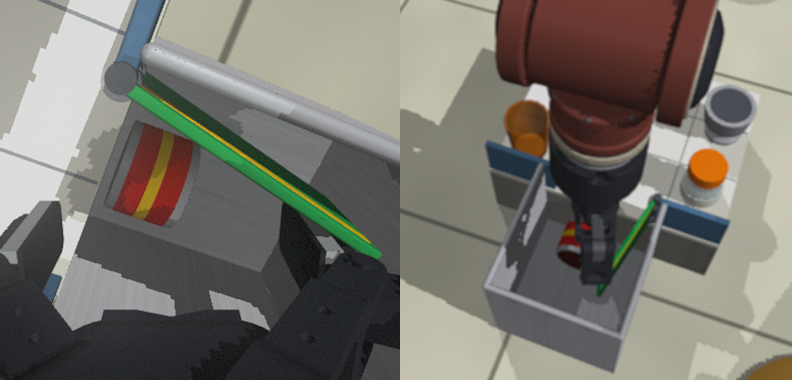

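The tin lies on its side on the bin floor, well below the flap, and the flap is still held at about 75°. Lifting straight up now.

Emit:
{"fn": "step_arm", "kwargs": {"steps": [[0,0,0,0],[0,0,0,0],[0,0,-10,0],[0,0,-25,0],[0,0,-40,0],[0,0,-45,0],[0,0,-45,0],[0,0,-20,0]]}}

```text
time: 6.7
tool_pos: [0.6578, 0.0939, 0.2686]
tool_rot: [0.012, 0.566, 0.824, 0.005]
contact_force: [0.3, 0.1, 0.0]
gripper_width: 1.0
```

Emit:
{"fn": "step_arm", "kwargs": {"steps": [[-50,0,0,0],[-50,0,0,0],[-50,0,0,0],[-50,0,0,0],[-50,0,0,0],[-30,0,0,0],[0,0,0,0],[0,0,0,0]]}}

```text
time: 7.5
tool_pos: [0.7648, -0.1695, 0.2931]
tool_rot: [0.022, 0.563, 0.826, 0.014]
contact_force: [1.1, 0.0, 1.0]
gripper_width: 0.999
```

```bash
python3 t.py .66 .092 .25
python3 - <<'E'
from h import *
im,d=grab_frame('top');im2,_=grab_frame('scene')
cv2.imwrite('pics/e.png',np.hstack([cv2.resize(im[80:360,150:400,::-1],(400,448)),cv2.resize(im2[130:440,200:480,::-1],(396,448))]))
P=cloud('top',im,d)
for nm,c in(('tin_mid',0),('mortar',0),('glass',0),('spice',0),('flap',0)):
    for b in boxes_of('top',nm)[:1]:print(nm,b['box'],round(b['p'],2))
E
```

```text
t 7.5 p [ 0.7648 -0.1695  0.2931] yaw_y 21.47 tilt [0.0221 0.0136] j [-0.32  0.36  1.16  0.01  1.57 -0.69] F [1.11 0.   0.96]
bin xy mm [ 137.2 -258.4] tool shift mm [281.6  -1.8  43.1]
tin_mid [255.8, 173.0, 35.3, 28.9] 0.89
mortar [167.7, 274.5, 41.6, 45.4] 0.65
glass [177.5, 221.6, 38.5, 32.8] 0.73
spice [177.4, 224.2, 36.5, 27.8] 0.75
flap [224.9, 199.7, 71.6, 8.9] 0.69
```

View pics/e.png

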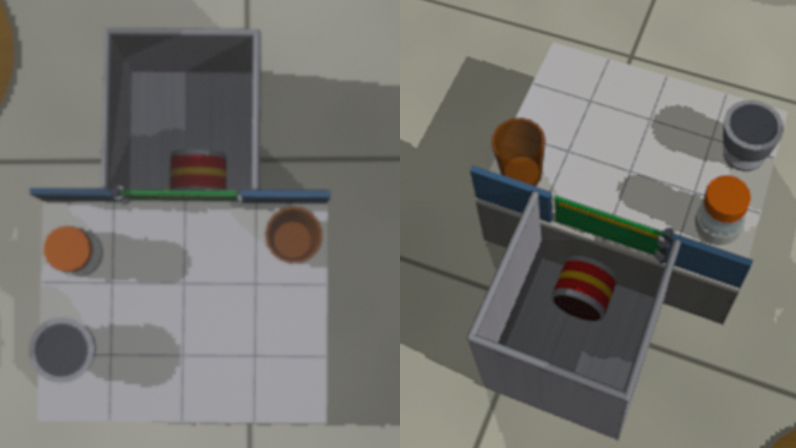

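The tin is in the bin, the flap is shut, and the mortar, glass and spice jar are where they were. The arm is clear, so I'm handing in.

```bash
python3 -c "
from plant import *
print(job_done(),state()['time'])"
```

```text
the job is handed in; nothing more can be done
the job is handed in; nothing more can be done
```

The tin is in the scrap bin and the flap has fallen shut behind it. I handed the job in at about 8 s on the robot's clock.

**What I did:** I lowered the open gripper so that one finger stood behind the tin and the other in front. Then I pushed diagonally at about 21°. The front finger swung the flap open to roughly 75° and held it while the rear finger pushed the tin through the opening and over the edge. I pushed the tin about 30 mm along the step before the flap began to open, because the gripper is too short to reach both at the tin's starting place. Once the tin lay on the bin floor, I lifted the hand straight up.

**Last checks:**
- **Scene:** The final top and scene pictures show the tin on its side in the bin, the flap flush with the wall, and the mortar, glass and spice jar standing where they were.
- **Forces:** The readings at the end of each move stayed around 2 N or less, and the arm was clear of everything at the end.

**What disagreed:**
- **Glass:** In the final top view the detector reported the spice jar as the "glass". I judged the glass unmoved from the picture.
- **First wrist measurement:** It put the tin about 8 mm off because the arm was still moving. A second measurement after settling agreed with the others to within 2 mm.
- **Tool tilt:** The tool leaned by about 2° during the push and up to about 3° after the retreat, with no visible effect.

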